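Dock and latch the conveyor module

ROBOT

A 6-joint arm with a two-finger parallel gripper is mounted at the origin on the work surface. World frame = base frame: x ahead of the robot, y to its left, z up, the work surface at z = 0. Lengths are in mm, angles in rad, forces in N, time in s.
With the tool pointing down it reaches from about 350 to 775 mm from the base axis. Payload 7.3 kg.
Tool frame: the origin (TCP) lies on the centre line of the jaws, within the pads' length; the fingertips stand 22 mm ahead of it and the grasp point (between the pads) lies 3 mm ahead of it; z points along the fingers, y is the direction in which the jaws open and shut (so a half turn about z gives the same grasp; the last joint's range is limited). The gripper opens to 92 mm and grips with 3 to 60 N. Pads are 19 mm wide; open, the fingers measure 130 mm over their backs; the gripper's body (75 mm by 190 mm) begins 47 mm behind the grasp point.
Start: joints at [1.008, 0.342, 1.524, -0, 1.275, -0.146], TCP at [212.526, 480.079, 248.741] pointing down, gripper open.
Joint ranges: [-2.53, 2.53], [-0.77, 2.02], [0.04, 2.7], [-1, 4.14], [0.28, 2.66], [-3.11, 3.11]. Speed limits (rad/s): [2.57, 2.57, 3.14, 3.14, 3.14, 3.14].

INTERFACE

Orientations are given as [roll, pitch, yaw] about the fixed x, y, z axes, in that order (R = Rz(yaw) Ry(pitch) Rx(roll)).
In Python, from plant import get_obs, capture, bot, spot_in gives the robot as it stands.
- The arm moves only by the shell command python3 -m handwheel 'ROWS' [OPENING]. ROWS is JSON, a list of rows, each a list of 2 entries, a list of its own where there are three numbers: the shift along the world's x, y, z in mm, then the turn, a rotation vector about the world's x, y, z in rad. In form: [[[x, y, z], [wx, wy, wz]], ...]. A call has 1 to 12 rows; each row shifts and turns the commanded pose from where the row before left it; what a row does not reach is not made up. A row lasts 1/8 s, in which the tool goes at most 62.5 mm and 10.7 degrees, less where a joint would pass 70% of its speed; a pose out of reach is approached as far as the arm can. A call is refused whole if a number of a shift passes 62.5 or a number of a turn 0.188, either way. A call with a gripper value outside its range is refused whole. OPENING is the closure, from 0 (fully open) to 1 (shut), set as the call begins (- or left out, the last holds). The fingers move at their own pace and stop on an object; the grip force is fixed at half the most. Time passes only in rows, so rows that do not move let the fingers close. It gives the time, the measured TCP pose, the force and the opening at its end, in the units of the state.
- get_obs(): the state, without advancing time (a new reading comes with each control period).
- capture(name): name is "side" or "top" or "wrist"; returns a dict with "img" (420x560x3 uint8, red, green, blue), "fx", "fy", "cx", "cy" (pixels), "k1" (the pictures are not rectified: a ray, as slopes to the right and down, at radius r is drawn at 1 + k1 r^2 times it, then the intrinsics apply), "cam_to_world" (4x4, takes a point from camera to world coordinates). Camera axes: x right, y up, looking along -z (the intrinsics and any distortion apply to the point x, -y, -z); pixel columns grow to the right and rows downward; lengths in mm; the calibration is good to about 2 mm. A picture is of the moment at which its call begins. There is no depth.
- bot.close_job(): hands the job in, once; it reports no verdict.
Trained networks look in the newest picture that a camera, given by its name, has taken for a name from the list of things; names that differ only in an ending like _2 or _b are one class to them, and where a whole thing is asked for, a point or a joint stands for the part that bears it (a point fixed in the world has none). Each returns a list of dicts, best first, with "score" (0 to 1); they miss things now and then, are a little off and sometimes report something else, mostly with a low value. They report only what shows in the picture. A call takes as long as a camera call.
- spot_in(thing, camera): "xyz" ([x, y, z] in mm, in the coordinates of the camera as it stood for that picture, good to about 4 mm: the middle of the surface that is visible of it).
The state is a dict: "time": time; "joint_positions": joint angles; "dq": joint speeds; "tau": joint torques, N m; "tool_pos": TCP position; "tcp_rot": TCP orientation; "contact_force": force on the tool from outside, world axes, zero at the start; "moment": the same for the moment, N m; "grip_width": finger opening in mm.
Only numpy, scipy, OpenCV 4.12 (cv2) and the standard library are available. Lean on these libraries where they do the work, as an engineer would, in place of code of your own. Each camera call takes 0.05 s, during which the arm holds its last target. There are 200 camera calls.

TASK

Push the conveyor module home against the trainer's rubber bumpers, hook the steel loop of the draw latch under the lip of its keeper on the module, then press the red lever flat over centre so that the latch holds the module drawn in tight, and let go. Feel your way: ease the loop down and into the keeper with only light force, press the module and the lever gently, and leave the workpieces and everything else on the bench where they are.

Things in the scene. Friction and masses are not known exactly. Their poses are not given: they have to be found in the camera images.
- lever_pivot (a point): Pivot of the red lever on the fixed white trainer (base 235 x 200 mm, 45 mm tall), 75 mm above the table, in the latch's middle plane. Its axes are the trainer's: +y runs along the latch to the docking module (the way the module slides out), +x across the latch, away from the conveyor belt, +z up.
- belt (a point): Middle of the trainer's green belt top, 77 mm above the table; axes as the trainer's. The conveyor is 60 mm wide and runs along y, from 70 to 130 mm on the latch's -x side, and goes on over the module. A white workpiece stands on it; a 30 mm black block at its -y end reaches 105 mm.
- lever (a joint): Red lever, 22 mm wide, 5 mm thick, 85 mm long. 0 = flat: level, pointing to -y, upper face 81 mm above the table, on a stop that gives slightly; 1.57 = upright; 2.2 = end stop, leaning to the module. Stays as left (1 N at the handle moves it). Hooked, the loop comes taut near 1.1; then up to about 6 N at the handle, until at about 0.2 it goes over centre and snaps flat.
- lever_press (a point): Point on the pressing face of the red lever (its upper face when flat; it looks to the module when upright), 60 mm from the pivot. Push here with closed fingers, following the arc about the pivot.
- loop (a joint): Angle of the wire loop against the lever; 0 when latched. From level, the loop rises towards the module by about (loop - lever + 0.06) rad. It stays where it is left (light friction) and swings only in the latch's upright plane.
- loop_pin (a point): Pin that hinges the loop to the lever, 20 mm from the lever's pivot, carried round by the lever. With the lever flat it lies 19 mm to the -y side of the pivot and 5 mm below it; with the lever upright, 5 mm to the -y side and 19 mm above. 80 mm from this pin to the bar's axis.
- knob (a point): Centre of the loop's yellow knob: a roller 13 mm in diameter lying across the latch (along the trainer's x) with flat 8 mm end bosses, 20 mm over them; pinch it from above by these two ends. Its centre is 18 mm beyond the bar, on a stem bent up 0.7 rad from the loop's line; it turns between the fingers if gripped lightly (20 to 30 N).
- bar (a point): Middle of the loop's steel cross bar: 6 mm diameter, along the trainer's x, 38 mm long between the loop's two legs of 5 mm wire.
- module (a joint): Slide of the white module (215 x 120 mm, deck 45 mm above the table, about 0.8 kg): 0 = just touching the two sprung rubber bumpers, positive = out along +y (m), negative = drawn in against them (9 N per mm together). 2 to 4 N of sliding friction. The flat latch holds it about 4 to 8 mm in.
- keeper_mid (a point): On the module: axis of the bar when seated in the keeper, for a keeper set at mid height (75 mm above the table); axes as the trainer's. Its slotted foot is set at a different height each time: the whole hook is really up to 11 mm higher or lower than this point says, so feel (or see) its height.
- keeper_foot (a point): On the module deck, 30 mm below keeper_mid. The keeper is a steel hook 12 mm wide, open to +y. From keeper_mid (if at mid height): post's outer face 3 mm to -y; shelf out 18 mm from that face, top 3 mm below; lip out 6 mm, underside 6 mm and top 10 mm above; post's top 10 mm above. The bar goes past the lip's outer end, down on the shelf, then back to the post.
- push_plate (a point): Centre of the outer (+y) face of the blue push plate on the module: 50 mm wide across the latch, 10 mm thick, from 45 to 90 mm above the table. Push it towards -y.
- puck_black: Bystander: black plastic workpiece standing on the trainer's deck, 24 mm across, 25 mm tall; origin at its underside. Leave it.
- puck_white: Bystander: white plastic workpiece standing on the belt, 24 mm across, 25 mm tall; origin at its underside. Leave it.
- screwdriver: Bystander: screwdriver lying on the bench to the robot's left. Leave it.
- bin_blue: Bystander: open blue bin, 110 x 160 x 70 mm, left on the bench. Leave it.
- relay: Bystander: grey relay box, 60 x 90 x 60 mm, right on the bench. Leave it.
- spare_roller: Bystander: aluminium roller standing on end, 28 mm across, 60 mm tall, right on the bench. Leave it.

How it is judged (in metres and radians):
On the way, in this order (a step that is already met when the one before it is completed fails the run):
1. the module is pushed in to its bumpers (within 5 mm) (value of joint module below 0.005 m), for 0.1 s.
2. with the lever still up, the bar is in the keeper, under the lip and within 5.5 mm of the post (y of bar in the frame of keeper_mid between -0.004 and 0.0055 m and z of bar in the frame of keeper_mid between -0.015 and 0.016 m and value of joint lever above 0.7 rad), for 0.2 s.
At the end, for the whole second after the job is handed in: The lever lies flat (within 0.08 rad), the loop's bar is under the keeper's lip against its post (within about 5 mm) and pulls on it with more than 8 N, the module is held at least 2.5 mm in against its bumpers, and all is at rest (y of bar in the frame of keeper_mid between -0.004 and 0.0055 m and z of bar in the frame of keeper_mid between -0.015 and 0.016 m and value of joint lever below 0.08 rad and value of joint module between -0.012 and -0.0025 m and contact force between loop and module above 8 N and velocity of joint lever below 0.05 rad/s and velocity of joint module below 0.005 m/s); the robot touches nothing.
It fails at once if while the lever is still up, the loop is pressed on the keeper with more than 20 N (contact force between loop and module above 20 N and value of joint lever above 1.25 rad).
It fails at once if the lever is pressed with more than 40 N (contact force between the arm and lever above 40 N).
It fails at once if the module is pushed with more than 40 N (contact force between the arm and module above 40 N).
It fails at once if something else on the bench or on the trainer is moved by more than 25 mm (workpieces) or 30 mm (the rest) (distance of any of puck_black, puck_white from where it was at the start of the episode above 0.025 m or distance of any of screwdriver, bin_blue, relay, spare_roller from where it was at the start of the episode above 0.03 m).
It also fails if it takes over 59 s, if anything falls off the work surface, if the arm or the gripper's body presses on something with over 40 N, if the wrist force passes 120 N, or if a joint passes its speed limit or range.

## Working session

There is one attempt and no reset: what is moved stays moved. The work goes in short steps, Python scripts to look and compute and a shell command to move; the robot and the scene stay as the last step left them, time stands still between calls to the robot, and variables do not carry over. Pictures are saved under pics/ and viewed, about 8 in all and at most 12, crops included, and the job is handed in when it is done.

```bash
ls; mkdir -p pics; cat > h.py <<'E'
import numpy as np, cv2
from plant import get_obs, capture, bot, spot_in
def pose(c): return np.array(c["cam_to_world"])
def shot(name,fn=None):
    c=capture(name)
    if fn: cv2.imwrite('pics/'+fn,cv2.cvtColor(c["img"],cv2.COLOR_RGB2BGR))
    return c
def find(c,cam,things):
    T=pose(c)
    for t in things:
        for d in spot_in(t,cam)[:2]:
            p=T@np.append(d["xyz"],1); print(cam,t,round(d["score"],2),p[:3].round(1))
def ray(c,u,v):
    x=(u-c["cx"])/c["fx"]; y=(v-c["cy"])/c["fy"]
    a,b=x,y
    for _ in range(10):
        s=1+c["k1"]*(a*a+b*b); a,b=x/s,y/s
    T=pose(c); return T[:3,3],T[:3,:3]@np.array([a,-b,-1])
def atz(c,u,v,z):
    o,d=ray(c,u,v); return o+d*(z-o[2])/d[2]
def proj(c,p):
    T=pose(c); q=T[:3,:3].T@(np.array(p)-T[:3,3]); a,b=q[0]/-q[2],-q[1]/-q[2]
    s=1+c["k1"]*(a*a+b*b); return np.array([c["fx"]*a*s+c["cx"],c["fy"]*b*s+c["cy"]])
E
python3 - <<'E'
from h import *
o=get_obs(); print(o)
for cam in ["side","top","wrist"]:
    c=shot(cam,cam+'0.png'); print(cam,pose(c).round(2).tolist(),c["fx"],c["k1"])
    find(c,cam,["lever_press","knob","bar","loop_pin","lever_pivot","keeper_mid","keeper_foot","push_plate","belt","puck_black","puck_white"])
E
```

```text
pics
{'time': 0.0, 'joint_positions': array([ 1.00799047e+00,  3.42691045e-01,  1.52501437e+00, -6.80700993e-06,
        1.27538710e+00, -1.46019134e-01]), 'dq': array([-0.00019908,  0.00112434,  0.00184462,  0.0014325 ,  0.00126316,
        0.00045226]), 'tau': array([ 1.79928534e-04, -4.31236553e+01, -2.44225860e+01,  7.17364834e-02,
        5.58151701e-02, -1.13323679e-04]), 'tool_pos': array([212.3236264 , 479.74459324, 248.0623006 ]), 'tcp_rot': array([-3.14010781e+00, -2.11791014e-04,  2.72480776e+00]), 'contact_force': array([ 0.35987947, -0.98025616, -0.09125668]), 'moment': array([-0.01694996, -0.03280843, -0.00573304]), 'grip_width': 91.98717129324062}
side [[0.96, 0.21, -0.19, 254.06], [-0.28, 0.69, -0.67, -888.52], [-0.01, 0.69, 0.72, 1020.34], [0.0, 0.0, 0.0, 1.0]] 509.4051158419957 0.06373513056492996
side lever_press 0.61 [436.9  24.8  45.4]
side lever_press 0.57 [492.8 -63.6 113.6]
side knob 0.69 [492.8 -17.1 119.3]
side knob 0.23 [490.2 -64.6 115.8]
side bar 0.74 [487.1 -21.8 122.1]
side bar 0.49 [ 541.  -107.4   64.8]
side loop_pin 0.91 [494.7 -58.1 112.9]
side leve
[... 478 characters left out ...]
16.2888445829427 -0.019879898837967404
top lever_press 0.8 [493.2 -45.1 117.2]
top knob 0.43 [490.4 -18.  120.7]
top bar 0.57 [493.9 -16.1 120.5]
top loop_pin 0.82 [489.8 -47.  117.3]
top loop_pin 0.68 [ 559.2 -445.1   48.2]
top lever_pivot 0.83 [459.1 -62.9  43.4]
top lever_pivot 0.49 [457.4  48.3  47.5]
top keeper_mid 0.96 [456.6  48.9  46.4]
top keeper_foot 0.74 [458.4  49.7  48.7]
top push_plate 0.73 [456.9  48.1  42.3]
top belt 0.82 [456.7 -59.4  45.7]
top puck_white 0.55 [ 388.3 -134.8  102.4]
wrist [[0.4, -0.87, -0.28, 136.42], [0.91, 0.39, 0.12, 513.02], [-0.0, -0.3, 0.95, 385.0], [0.0, 0.0, 0.0, 1.0]] 340.39525892497676 -0.07394319876342365
wrist lever_press 0.52 [315.8 349.3  17.1]
```

```bash
python3 - <<'E'
import cv2,numpy as np
a=cv2.imread('pics/side0.png'); b=cv2.imread('pics/top0.png')
ca=a[130:330,150:450]; cb=b[80:280,100:400] 
cv2.imwrite('pics/m0.png',np.vstack([cv2.resize(x,None,fx=1,fy=1) for x in (np.hstack([a,]),)]))
E
```

```text
(no output)
```

View pics/side0.png

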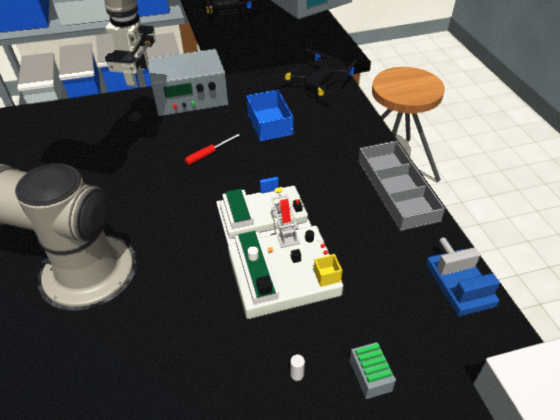

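View pics/top0.png

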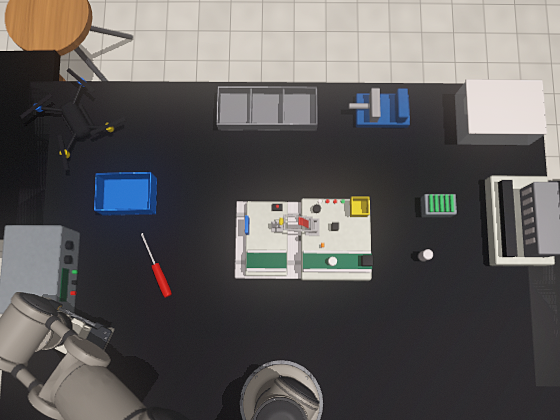

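```bash
python3 - <<'E'
import cv2,numpy as np
from h import *
c=capture("top"); im=c["img"]
hsv=cv2.cvtColor(im,cv2.COLOR_RGB2HSV)
m=((hsv[...,2]>170)&(hsv[...,1]<70)).astype(np.uint8); m[:190]=0;m[290:]=0;m[:,:225]=0;m[:,385:]=0
m=cv2.morphologyEx(m,cv2.MORPH_CLOSE,np.ones((9,9)))
cs,_=cv2.findContours(m,cv2.RETR_EXTERNAL,cv2.CHAIN_APPROX_NONE)
for k in cs:
    if cv2.contourArea(k)<500: continue
    print(cv2.minAreaRect(k)); P=np.array([atz(c,u,v,45)[:2] for u,v in k[:,0]],np.float32); r=cv2.minAreaRect(P); print(r, cv2.boxPoints(r).round(0).tolist())
b=((hsv[...,0]>105)&(hsv[...,0]<125)&(hsv[...,1]>150)&(hsv[...,2]>80)).astype(np.uint8); b[:,:235]=0;b[:,260:]=0;b[:200]=0;b[260:]=0
ys,xs=np.nonzero(b);print('plate',xs.min(),xs.max(),ys.min(),ys.max(),[atz(c,u,v,z).round(0) for u,v,z in [(xs.min()-.5,ys.mean(),90),(xs.max()+.5,ys.mean(),90)]])
r=((hsv[...,1]>120)&((hsv[...,0]<8)|(hsv[...,0]>172))&(hsv[...,2]>80)).astype(np.uint8); r[:,:270]=0;r[:,330:]=0;r[:210]=0;r[250:]=0
ys,xs=np.nonzero(r);print('red',xs.min(),xs.max(),ys.min(),ys.max(),ys.mean())
s=shot("side")["img"][170:315,205:355]; t=im[190:290,225:385]
A=cv2.resize(s,(600,580),interpolation=3); cv2.imwrite('pics/z1.png',A[...,::-1])
E
```

```text
((303.0, 239.0), (80.0, 136.0), 90.0)
((458.5034484863281, -56.5848388671875), (230.88363647460938, 385.49139404296875), 0.4332636296749115) [[342.0, 135.0], [345.0, -250.0], [575.0, -248.0], [572.0, 137.0]]
plate 245 248 216 233 [array([492., 107.,  90.]), array([492.,  96.,  90.])]
red 299 308 217 227 222.0
```

View pics/z1.png

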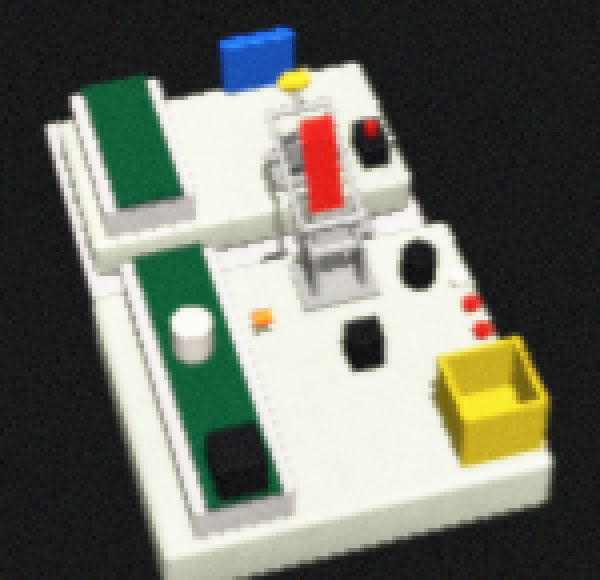

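```bash
python3 -m handwheel '[[[23,-38,1],[0,0,-0.096]],[[23,-38,1],[0,0,-0.096]],[[23,-38,1],[0,0,-0.096]],[[23,-38,1],[0,0,-0.096]],[[23,-38,1],[0,0,-0.096]],[[23,-38,1],[0,0,-0.096]],[[23,-38,1],[0,0,-0.096]],[[23,-38,1],[0,0,-0.096]],[[23,-38,1],[0,0,-0.096]],[[23,-38,1],[0,0,-0.096]],[[23,-38,1],[0,0,-0.096]],[[23,-38,1],[0,0,-0.096]]]' 1
python3 - <<'E'
from h import *
o=get_obs(); print(o['time'],o['tool_pos'],o['tcp_rot'],o['contact_force'],o['grip_width'])
c=shot("wrist","w1.png"); print(pose(c).round(3).tolist())
find(c,"wrist",["lever","knob","bar","keeper_mid","push_plate","puck_black"])
E
```

```text
time: 3.4
tool_pos: [489.2, 22.7, 260.9]
tcp_rot: [3.141, -0.0, 1.569]
contact_force: [-0.3, 1.2, 0.0]
grip_width: 0.6
3.4 [489.16558844  22.71564813 260.90037706] [ 3.14112388e+00 -7.53655906e-05  1.56947662e+00] [-0.32068389  1.21858488  0.03955422] 0.5670252391485133
[[1.0, 0.001, -0.001, 488.278], [-0.001, 0.953, 0.303, 104.56], [0.001, -0.303, 0.953, 397.173], [0.0, 0.0, 0.0, 1.0]]
wrist lever 0.67 [493.8   1.2 124.4]
wrist knob 0.62 [490.7  -4.  125.6]
wrist bar 0.8 [489.5  -7.4 126.6]
wrist bar 0.43 [489.3  -4.5 124.8]
wrist keeper_mid 0.9 [454.9  54.1  46.3]
wrist push_plate 0.56 [460.4  56.2  45.1]
```

View pics/w1.png

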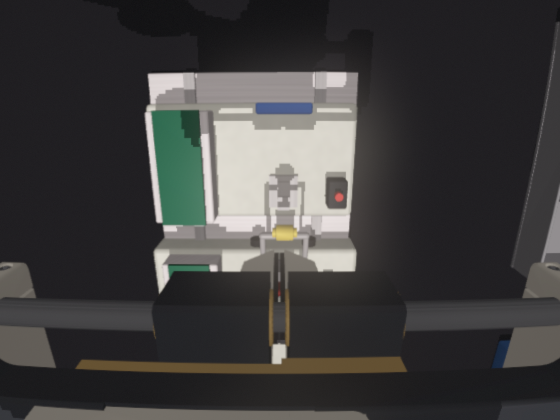

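```bash
python3 - <<'E'
from h import *
c=capture("wrist"); s=capture("side"); t=capture("top")
im=c["img"]; hsv=cv2.cvtColor(im,cv2.COLOR_RGB2HSV)
def blob(c,h0,h1,box):
    hsv=cv2.cvtColor(c["img"],cv2.COLOR_RGB2HSV); m=(hsv[...,0]>=h0)&(hsv[...,0]<=h1)&(hsv[...,1]>110)&(hsv[...,2]>60)
    x0,x1,y0,y1=box; z=np.zeros_like(m); z[y0:y1,x0:x1]=m[y0:y1,x0:x1]; ys,xs=np.nonzero(z)
    return (xs.mean(),ys.mean(),xs.min(),xs.max(),ys.min(),ys.max()) if len(xs) else None
def tri(L):
    A=0;b=0
    for c,u,v in L:
        o,d=ray(c,u,v); d=d/np.linalg.norm(d); M=np.eye(3)-np.outer(d,d); A=A+M; b=b+M@o
    p=np.linalg.solve(A,b); return p,[ (proj(c,p)-[u,v]).round(1) for c,u,v in L]
kw=blob(c,20,35,(250,320,215,260)); ks=blob(s,20,35,(265,295,180,200)); kt=blob(t,20,35,(255,300,210,240))
print(kw,ks,kt); print('knob',tri([(c,*kw[:2]),(s,*ks[:2])]))
pb=blob(c,105,130,(240,330,90,125)); print('plate',pb)
for u,v in [(pb[2]-.5,pb[4]-.5),(pb[3]+.5,pb[4]-.5),(pb[2]-.5,pb[5]+.5),(pb[3]+.5,pb[5]+.5)]: print(atz(c,u,v,90).round(1))
crop=im[150:300,200:380]; cv2.imwrite('pics/z2.png',cv2.resize(crop,(720,600),interpolation=cv2.INTER_CUBIC)[...,::-1])
E
```

```text
(np.float64(285.7857142857143), np.float64(235.51260504201682), np.int64(275), np.int64(297), np.int64(230), np.int64(241)) (np.float64(278.0769230769231), np.float64(189.84615384615384), np.int64(274), np.int64(282), np.int64(187), np.int64(192)) None
knob (array([491.86732562,   2.38498835, 137.15165816]), [array([-1.4, -0.3]), array([ 0.5, -0.1])])
plate (np.float64(277.3333333333333), np.float64(108.17424242424242), np.int64(259), np.int64(312), np.int64(106), np.int64(112))
[469.2 104.2  90. ]
[516.1 104.5  90. ]
[469.2  98.3  90. ]
[516.3  98.6  90. ]
```

View pics/z2.png

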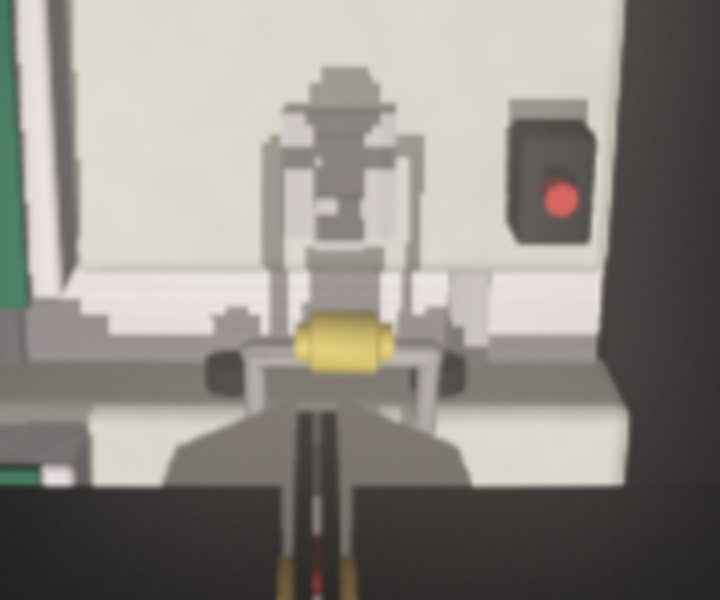

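```bash
python3 -m handwheel '[[[1,39,0],[0,0,0]],[[1,39,0],[0,0,0]],[[1,39,0],[0,0,0]],[[0,0,-60],[0,0,0]],[[0,0,-60],[0,0,0]],[[0,0,-55],[0,0,0]],[[0,0,0],[0,0,0]]]' 1
python3 - <<'E'
from h import *
c=cap=None
import cv2
E
python3 -m handwheel '[[[0,-12,0],[0,0,0]],[[0,-4,0],[0,0,0]],[[0,-4,0],[0,0,0]],[[0,-3,0],[0,0,0]],[[0,-3,0],[0,0,0]],[[0,0,0],[0,0,0]]]'
```

```text
time: 4.78
tool_pos: [488.6, 141.2, 82.7]
tcp_rot: [-3.133, 0.001, 1.574]
contact_force: [-0.5, -0.5, 1.1]
grip_width: 0.8
time: 5.52
tool_pos: [491.6, 115.0, 85.8]
tcp_rot: [3.141, 0.0, 1.573]
contact_force: [-0.2, 0.7, -0.1]
grip_width: 0.4
```

```bash
python3 -m handwheel '[[[0,-3,0],[0,0,0]],[[0,-3,0],[0,0,0]],[[0,-3,0],[0,0,0]],[[0,-3,0],[0,0,0]],[[0,-3,0],[0,0,0]]]'
python3 - <<'E'
from h import *
c=shot("wrist"); 
s=capture("side"); print(get_obs()['contact_force'])
im=s["img"][170:260,205:325]; cv2.imwrite('pics/s2.png',cv2.resize(im,(800,600),interpolation=cv2.INTER_CUBIC)[...,::-1])
E
```

```text
time: 6.15
tool_pos: [491.5, 99.9, 85.8]
tcp_rot: [3.141, -0.0, 1.573]
contact_force: [0.9, 3.9, 1.7]
grip_width: 0.2
[ 0.02750251  0.53242647 -0.08455419]
```

View pics/s2.png

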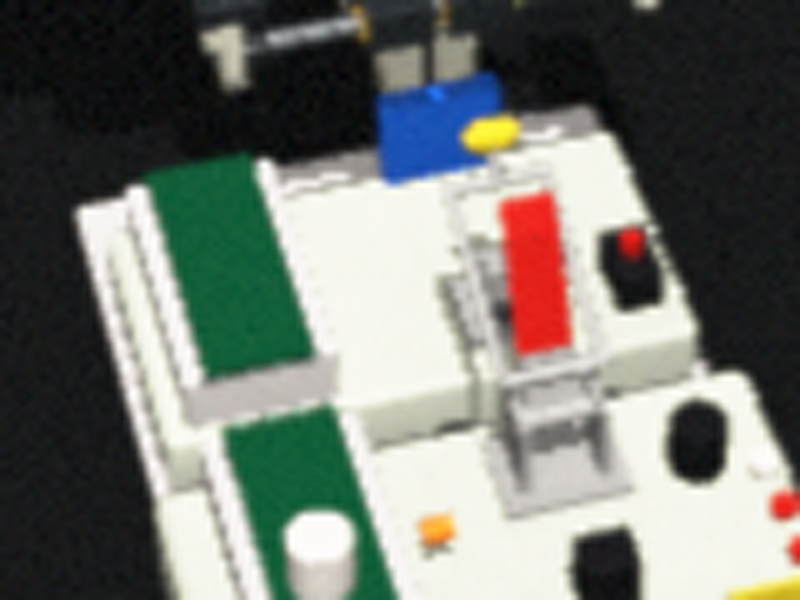

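```bash
python3 -m handwheel '[[[0,-2,0],[0,0,0]],[[0,-2,0],[0,0,0]],[[0,-2,0],[0,0,0]]]'; python3 -m handwheel '[[[0,-1.5,0],[0,0,0]],[[0,-1.5,0],[0,0,0]],[[0,-1,0],[0,0,0]]]'
```

```text
time: 6.62
tool_pos: [491.5, 94.0, 85.6]
tcp_rot: [-3.142, -0.0, 1.573]
contact_force: [-0.1, 2.5, -0.2]
grip_width: 0.3
time: 7.0
tool_pos: [491.5, 90.0, 85.7]
tcp_rot: [-3.142, 0.0, 1.573]
contact_force: [-0.5, 2.6, -2.3]
grip_width: 0.8
```

```bash
python3 -m handwheel '[[[0,-1.5,0],[0,0,0]],[[0,-1.5,0],[0,0,0]]]'; python3 - <<'E'
from h import *
print(get_obs()['contact_force'])
E
```

```text
time: 7.25
tool_pos: [491.5, 87.0, 85.7]
tcp_rot: [-3.142, 0.0, 1.573]
contact_force: [-0.2, 2.6, -1.2]
grip_width: 0.5
[-0.18618345  2.60962855 -1.20175621]
```

```bash
for i in 1; do python3 -m handwheel '[[[0,-1.5,0],[0,0,0]],[[0,-1.5,0],[0,0,0]]]'; done; python3 - <<'E'
from h import *
s=capture("side"); t=capture("top")
# gap on top view: white brightness profile along columns at clear rows
g=cv2.cvtColor(t["img"],cv2.COLOR_RGB2GRAY)
print(g[205:213,290:312].mean(0).round(0)); print(g[240:250,285:312].mean(0).round(0))
E
```

```text
time: 7.5
tool_pos: [491.5, 84.8, 85.7]
tcp_rot: [3.141, -0.002, 1.572]
contact_force: [-0.0, 11.1, -2.5]
grip_width: 0.4
[102. 103.  96. 139. 228. 217. 216. 216. 198. 148. 148. 124. 205. 228.
 223. 222. 222. 222. 223. 224. 187. 164.]
[220. 221. 221. 220. 220. 220. 221. 221. 222. 222. 221. 224. 222. 180.
 142. 144. 122. 205. 228. 222. 221. 221. 220. 221. 221. 221. 220.]
```

```bash
python3 -m handwheel '[[[0,5,0],[0,0,0]],[[0,15,0],[0,0,0]],[[0,0,50],[0,0,0]],[[0,0,50],[0,0,0]],[[0,-20,50],[0,0,0]],[[0,-35,0],[0,0,0]],[[0,-35,0],[0,0,0]],[[0,0,0],[0,0,0]],[[0,0,0],[0,0,0]]]' 0.5
cat >> h.py <<'E'
def blob(c,h0,h1,box,smin=110):
    hsv=cv2.cvtColor(c["img"],cv2.COLOR_RGB2HSV); m=(hsv[...,0]>=h0)&(hsv[...,0]<=h1)&(hsv[...,1]>smin)&(hsv[...,2]>60)
    x0,x1,y0,y1=box; z=np.zeros_like(m); z[y0:y1,x0:x1]=m[y0:y1,x0:x1]; ys,xs=np.nonzero(z)
    return (xs.mean(),ys.mean(),xs.min(),xs.max(),ys.min(),ys.max()) if len(xs) else None
def tri(L):
    A=0;b=0
    for c,u,v in L:
        o,d=ray(c,u,v); d=d/np.linalg.norm(d); M=np.eye(3)-np.outer(d,d); A=A+M; b=b+M@o
    p=np.linalg.solve(A,b); return p,[ (proj(c,p)-[u,v]).round(1) for c,u,v in L]
E
python3 - <<'E'
from h import *
o=get_obs(); print(o['contact_force'])
c=shot("wrist","w3.png")
im=c["img"]; cv2.imwrite('pics/z3.png',cv2.resize(im[60:300,140:420],(700,600),interpolation=cv2.INTER_CUBIC)[...,::-1])
E
```

```text
time: 8.72
tool_pos: [491.4, 14.8, 235.7]
tcp_rot: [-3.141, -0.0, 1.573]
contact_force: [-0.3, -0.3, 0.2]
grip_width: 46.3
[-0.2810404  -0.25257094  0.19189041]
```

View pics/z3.png

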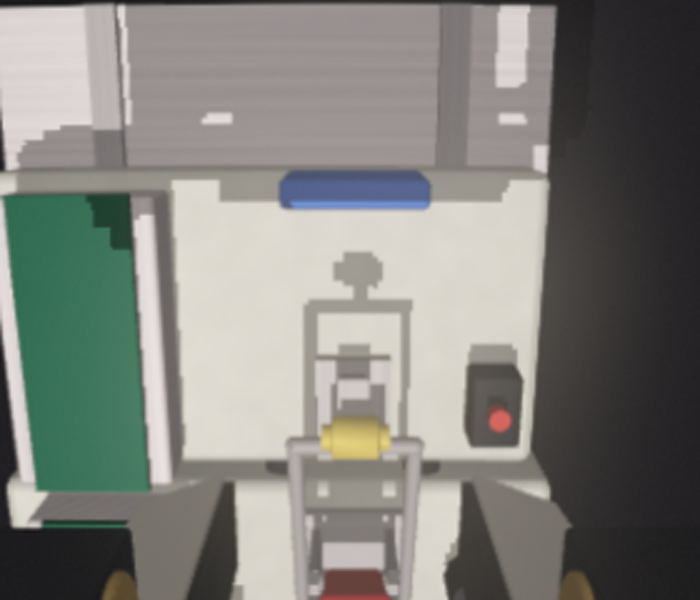

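```bash
python3 - <<'E'
from h import *
c=capture("wrist"); s=capture("side"); t=capture("top")
kw=blob(c,20,35,(250,320,215,260)); ks=blob(s,20,35,(265,295,180,200)); kt=blob(t,20,35,(275,300,210,235),80)
print(kw,ks,kt)
for L in ([(c,*kw[:2]),(s,*ks[:2])],): print('knob',tri(L))
print(pose(c)[:3,3], 'width check', (kw[3]-kw[2]+1))
for n,u,v,z in [('foot out',282,60+357/2.5,48),('foot L',140+315/2.5,210,48),('foot R',140+390/2.5,210,48),('legL',140+287/2.5,237,121),('legR',140+424/2.5,237,121),('bar',282,60+444/2.5,121),('trainer edge',262,60+482/2.5,45),('mod edge',262,60+459/2.5,45)]: print(n,atz(c,u,v,z).round(1))
g=cv2.cvtColor(c["img"],cv2.COLOR_RGB2GRAY); print(g[196:246,278:287].mean(1).round(0))
E
```

```text
(np.float64(281.64912280701753), np.float64(235.97894736842105), np.int64(269), np.int64(294), np.int64(230), np.int64(242)) (np.float64(278.2352941176471), np.float64(189.73529411764707), np.int64(274), np.int64(282), np.int64(188), np.int64(192)) None
knob (array([491.94739004,   2.2156539 , 137.59541946]), [array([-1.1, -0.2]), array([ 0.3, -0. ])])
[490.31650841  96.82583465 371.95673581] width check 26
foot out [493.9   1.2  48. ]
foot L [477.9  -6.3  48. ]
foot R [507.9  -6.2  48. ]
legL [471.6  -5.6 121. ]
legR [515.2  -5.5 121. ]
bar [493.3  -6.1 121. ]
trainer edge [473.2 -54.5  45. ]
mod edge [473.3 -44.   45. ]
[213. 192. 159. 154. 154. 153. 141. 124. 126. 133. 133. 133. 133. 128.
 117. 132. 179. 203. 205. 204. 204. 204. 204. 202. 178. 138. 131. 131.
 131. 130. 126. 125. 133. 144. 154. 164. 173. 180. 186. 193. 199. 201.
 201. 200. 197. 192. 184. 163. 136. 126.]
```

```bash
python3 -m handwheel '[[[1,-10,-30],[0,0,0]],[[0,0,-30],[0,0,0]],[[0,0,-15],[0,0,0]],[[0,0,-8],[0,0,0]],[[0,0,0],[0,0,0]]]' && python3 -m handwheel '[[[0,0,0],[0,0,0]],[[0,0,0],[0,0,0]],[[0,0,0],[0,0,0]],[[0,0,0],[0,0,0]]]' 0.8
```

```text
time: 9.55
tool_pos: [492.5, 4.4, 152.6]
tcp_rot: [-3.141, -0.0, 1.573]
contact_force: [0.2, 0.5, 0.2]
grip_width: 46.0
time: 10.05
tool_pos: [493.3, 4.0, 153.2]
tcp_rot: [3.139, 0.0, 1.573]
contact_force: [1.4, 1.0, 0.6]
grip_width: 18.9
```

```bash
python3 -m handwheel '[[[0,0,0],[0,0,0]],[[0,0,0],[0,0,0]],[[0,0,0],[0,0,0]]]' 1 && python3 -m handwheel '[[[0,-2,3],[0,0,0]],[[0,-2,6],[0,0,0]],[[0,-2,8],[0,0,0]],[[0,-3,8],[0,0,0]],[[0,-4,8],[0,0,0]],[[0,0,0],[0,0,0]]]'
python3 - <<'E'
from h import *
o=get_obs(); print(o['contact_force'],o['grip_width'],o['tool_pos'])
c=shot("wrist","w4.png"); s=capture("side")
im=c["img"]; cv2.imwrite('pics/z4.png',cv2.resize(im[160:340,170:390],(770,630),interpolation=cv2.INTER_CUBIC)[:600,...,::-1])
print(blob(s,20,35,(265,295,170,200)),blob(c,20,35,(230,330,180,340)))
E
```

```text
time: 10.42
tool_pos: [493.1, 4.1, 153.0]
tcp_rot: [3.14, -0.0, 1.573]
contact_force: [5.0, 1.9, 0.7]
grip_width: 19.1
time: 11.18
tool_pos: [492.6, -12.1, 184.1]
tcp_rot: [-3.14, 0.005, 1.572]
contact_force: [8.6, -12.5, -17.3]
grip_width: 19.1
[  8.6090921  -12.47983459 -17.28141798] 19.111537259115398 [492.55774905 -12.11606223 184.10529527]
(np.float64(278.4255319148936), np.float64(184.59574468085106), np.int64(265), np.int64(284), np.int64(170), np.int64(189)) (np.float64(279.70975918884665), np.float64(279.79594423320657), np.int64(237), np.int64(324), np.int64(268), np.int64(338))
```

View pics/z4.png

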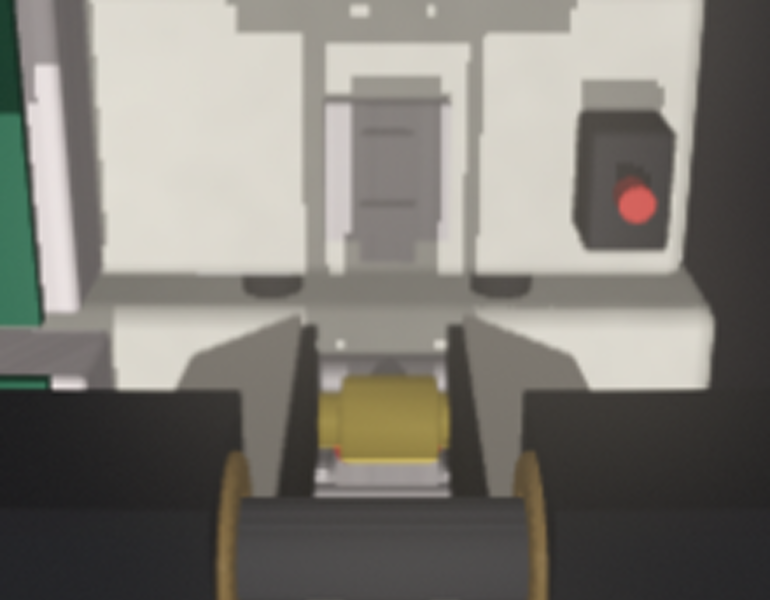

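```bash
python3 -m handwheel '[[[0.5,-3,-4],[0,0,0]],[[0,-3,0],[0,0,0]],[[0,0,0],[0,0,0]]]'
python3 - <<'E'
from h import *
from scipy.optimize import fsolve
c=capture("wrist"); g=cv2.cvtColor(c["img"],cv2.COLOR_RGB2GRAY); print(pose(c)[:3,3].round(1))
p=g[180:246,276:287].mean(1).round(0); print(list(zip(range(180,246),p.astype(int))))
E
python3 - <<'E'
from h import *
c0=cv2.imread('pics/w4.png'); print(cv2.cvtColor(c0,cv2.COLOR_BGR2GRAY)[185:240,275:287].mean(1).round(0))
E
```

```text
time: 11.65
tool_pos: [493.2, -14.2, 182.3]
tcp_rot: [3.141, -0.002, 1.572]
contact_force: [3.0, 4.4, 5.3]
grip_width: 18.5
[492.   67.4 318.7]
[(180, np.int64(191)), (181, np.int64(156)), (182, np.int64(151)), (183, np.int64(151)), (184, np.int64(151)), (185, np.int64(151)), (186, np.int64(145)), (187, np.int64(129)), (188, np.int64(118)), (189, np.int64(125)), (190, np.int64(130)), (191, np.int64(130)), (192, np.int64(130)), (193, np.int64(130)), (194, np.int64(129)), (195, np.int64(123)), (196, np.int64(121)), (197, np.int64(163)), (198, np.int64(195)), (199, np.int64(203)), (200, np.int64(204)), (201, np.int64(204)), (202, np.int64(204)), (203, np.int64(204)), (204, np.int64(204)), (205, np.int64(204)), (206, np.int64(202)), (207, np.int64(177)), (208, np.int64(137)), (209, np.int64(129)), (210, np.int64(129)), (211, np.int64(129)), (212, np.int64(129)), (213, np.int64(129)), (214, np.int64(129)), (215, np.int64(125)), (216, np.int64(120)), (217, np.int64(143)), (218, np.int64(185)), (219, np.int64(203)), (220, np.int64(205)), (221, np.int64(205)), (222, np.int64(202)), (223, np.int64(177)), (224, np.int64(136)), (225, np.int64(128)), (226, np.int64(128)), (227, np.int64(128)), (228, np.int64(127)), (229, np.int64(128)), (230, np.int64(127)), (231, np.int64(127)), (232, np.int64(127)), (233, np.int64(130)), (234, np.int64(139)), (235, np.int64(141)), (236, np.int64(135)), (237, np.int64(128)), (238, np.int64(123)), (239, np.int64(122)), (240, np.int64(123)), (241, np.int64(123)), (242, np.int64(123)), (243, np.int64(123)), (244, np.int64(123)), (245, np.int64(124))]
[151. 150. 141. 123. 117. 124. 129. 129. 129. 130. 129. 122. 114. 118.
 126. 129. 129. 129. 129. 129. 129. 129. 129. 129. 129. 129. 128. 129.
 128. 128. 128. 125. 116. 114. 122. 128. 128. 128. 128. 128. 128. 127.
 127. 127. 127. 127. 126. 126. 127. 132. 138. 137. 131. 124. 122.]
```

```bash
python3 - <<'E'
from h import *
from scipy.optimize import fsolve
c=capture("wrist")
f=lambda q:[proj(c,[493,q[0]+15,72+q[1]])[1]-r1, proj(c,[493,q[0]+3,85+q[1]])[1]-r2]
for r1,r2 in [(196.9,217.3),(196.4,217.3),(197.4,217.3),(196.9,216.8),(196.9,217.8)]: print(r1,r2,fsolve(f,[-10,0]).round(1))
for h in (-11,0,11): print(h,[ (atz(c,281,196.9,72+h)[1]-15).round(1),(atz(c,281,217.3,85+h)[1]-3).round(1)])
# width of hook from columns
g=cv2.cvtColor(c["img"],cv2.COLOR_RGB2GRAY)
print(g[200:205,262:302].mean(0).round(0)); print(g[219:222,262:302].mean(0).round(0))
print('foot out',atz(c,281,187.5,48).round(1), get_obs()['contact_force'],get_obs()['tool_pos'])
E
```

```text
196.9 217.3 [-16.4  -3.8]
196.4 217.3 [-14.4   2.1]
197.4 217.3 [-18.5 -10. ]
196.9 216.8 [-18.1  -9.9]
196.9 217.8 [-14.9   2. ]
-11 [np.float64(-18.4), np.float64(-18.9)]
0 [np.float64(-15.4), np.float64(-15.2)]
11 [np.float64(-12.4), np.float64(-11.4)]
[193. 205. 205. 204. 204. 204. 201. 170. 146. 157. 193. 204. 203. 202.
 203. 205. 205. 205. 205. 204. 204. 204. 205. 204. 201. 172. 147. 142.
 143. 143. 142. 141. 147. 187. 200. 204. 210. 212. 213. 209.]
[194. 206. 204. 203. 203. 203. 200. 163. 137. 166. 196. 204. 204. 204.
 204. 204. 204. 204. 204. 204. 204. 204. 204. 204. 202. 180. 147. 131.
 131. 131. 129. 127. 136. 185. 200. 205. 209. 211. 208. 175.]
foot out [494.3   1.   48. ] [4.18623481 3.94383819 4.35044428] [493.1582313  -14.20807835 182.25704692]
```

```bash
python3 - <<'E'
from h import *
c=capture("wrist"); s=capture("side"); o=get_obs(); p=o['tool_pos']
k=blob(c,20,35,(262,299,255,300)); print(k)
for dz in (-22,-19,-17,-15.4,-13,-10): 
    q=atz(c,281.5,k[1],p[2]+dz); print(dz,(q-p).round(1), end=' ')
print('\npred px',proj(c,[493,p[1]-1.8,p[2]-15.4]), 'side',proj(s,[493,p[1]-1.8,p[2]-15.4]))
print(blob(s,20,35,(262,300,165,200)))
T=pose(s)
# red lever
hs=cv2.cvtColor(s["img"],cv2.COLOR_RGB2HSV); m=((hs[...,1]>150)&((hs[...,0]<8)|(hs[...,0]>172))&(hs[...,2]>80)).astype(np.uint8); m[:, :270]=0;m[:,296:]=0;m[:190]=0;m[235:]=0
ys,xs=np.nonzero(m); r=cv2.minAreaRect(np.float32(np.c_[xs,ys])); print(cv2.boxPoints(r).round(1).tolist())
for P in (-84,-88):
  for L in (1.9,2.05,2.2):
    # lever pressing-face end points: along lever dir u, tip
    u=np.array([-np.cos(L),np.sin(L)])
    tip=[493,P+85*u[0],75+85*u[1]]; mid=[493,P+10*u[0],75+10*u[1]]
    print(P,L,proj(s,tip).round(1),proj(s,mid).round(1))
cv2.imwrite('pics/s5.png',cv2.resize(s["img"][165:255,225:345],(800,600),interpolation=cv2.INTER_CUBIC)[...,::-1])
E
```

```text
(np.float64(279.7765006385696), np.float64(279.44955300127714), np.int64(262), np.int64(298), np.int64(267), np.int64(291))
-22 [  0.6  -6.7 -22. ] -19 [  0.6  -5.  -19. ] -17 [  0.6  -3.9 -17. ] -15.4 [  0.5  -3.  -15.4] -13 [  0.5  -1.7 -13. ] -10 [  0.5   0.  -10. ] 
pred px [280.11161917 277.32158483] side [280.8426308  185.89104738]
(np.float64(277.39130434782606), np.float64(179.33333333333334), np.int64(265), np.int64(288), np.int64(165), np.int64(190))
[[279.3999938964844, 199.39999389648438], [287.8999938964844, 198.5], [290.5, 221.39999389648438], [281.8999938964844, 222.3000030517578]]
-84 1.9 [285.5 200.5] [288.4 227.4]
-84 2.05 [284.2 198.6] [288.3 227.2]
-84 2.2 [283.  197.6] [288.1 227. ]
-88 1.9 [286.  201.6] [288.9 228.6]
-88 2.05 [284.6 199.8] [288.7 228.4]
-88 2.2 [283.4 198.7] [288.6 228.2]
```

View pics/s5.png

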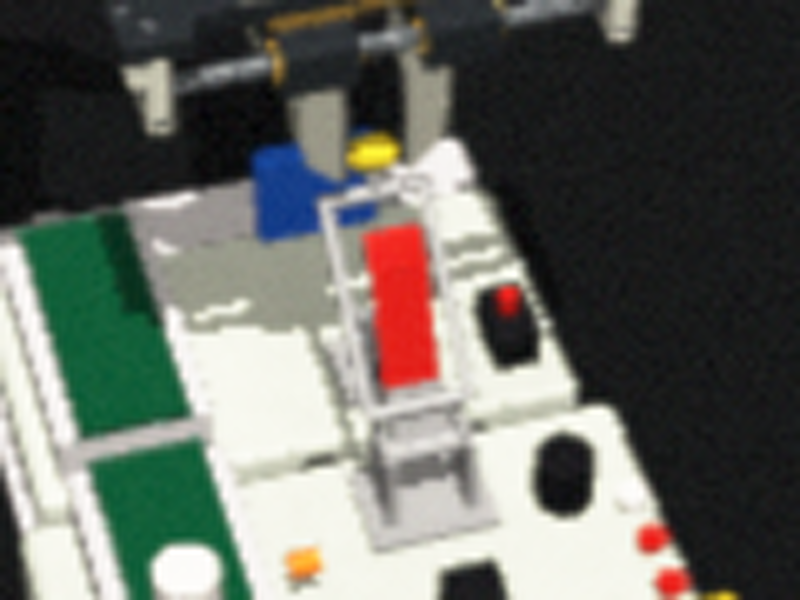

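```bash
cat > chain.py <<'E'
import numpy as np
from scipy.optimize import fsolve
def pin(L,P): a=np.pi+.257-L; return np.array([P+20*np.cos(a),75+20*np.sin(a)])
def fk(L,th,P):
    p=pin(L,P); b=p+80*np.array([np.cos(th),np.sin(th)]); k=b+18*np.array([np.cos(th+.7),np.sin(th+.7)]); return b,k
def from_bar(yb,zb,P,g=(2,-.1)): s=fsolve(lambda q:fk(*q,P)[0]-[yb,zb],g); return s,fk(*s,P)
def from_knob(y,z,P,g=(2.,.3)): s=fsolve(lambda q:fk(*q,P)[1]-[y,z],g); return s,fk(*s,P)
E
python3 - <<'E'
from h import *; from chain import *
c=capture("wrist"); s=capture("side"); p=get_obs()['tool_pos']
k,r=tri([(c,281.5,279.4),(s,281,187.7)]); print(k,r,k-p)
# bar ends in side: left corner crop(325,200) right (425,172): bar centre approx
b=(225+.15*378,165+.15*186); o,d=ray(s,*b); q=o+d*(493-o[0])/d[0]; print('bar side ray: ',[ (o+d*(z-o[2])/d[2]).round(1) for z in (145,150,155,160)])
for P in (-84,-86,-88): print(P,from_knob(k[1],k[2],P))
E
```

```text
[493.14884664 -18.89226599 163.48448063] [array([-1.1, -0.2]), array([ 0.2, -0. ])] [ -0.03013911  -4.68874766 -18.75848252]
bar side ray:  [array([494.2, -18.5, 145. ]), array([492.9, -23.4, 150. ]), array([491.5, -28.4, 155. ]), array([490.1, -33.4, 160. ])]
-84 (array([1.82871677, 0.68776813]), (array([-22.16841033, 145.7851338 ]), array([-18.89226599, 163.48448063])))
-86 (array([1.93496879, 0.68953259]), (array([-22.13717542, 145.77938072]), array([-18.89226599, 163.48448063])))
-88 (array([2.05899797, 0.69597949]), (array([-22.02296592, 145.75882922]), array([-18.89226599, 163.48448063])))
```

```bash
python3 -m handwheel '[[[0,0,0],[0,0,0]],[[0,0,0],[0,0,0]],[[0,-3.5,-4.5],[0,0,0]],[[0,0,0],[0,0,0]]]' 0.6; python3 -m handwheel '[[[0,0,0],[0,0,0]],[[0,0,0],[0,0,0]],[[0,0,0],[0,0,0]]]' 1
python3 - <<'E'
from h import *; from chain import *
c=capture("wrist"); s=capture("side"); o=get_obs(); p=o['tool_pos']; print(o['contact_force'],p,o['grip_width'])
cv2.imwrite('pics/w6.png',c["img"][...,::-1])
def com(c,box,hmin,hmax):
    x0,x1,y0,y1=box; hs=cv2.cvtColor(c["img"],cv2.COLOR_RGB2HSV)[y0:y1,x0:x1]; m=((hs[...,0]>=hmin)&(hs[...,0]<=hmax)&(hs[...,1]>120)&(hs[...,2]>70)).astype(np.uint8)
    n,l,st,ce=cv2.connectedComponentsWithStats(m); return [(st[i].tolist(),(ce[i]+[x0,y0]).round(1)) for i in range(1,n) if st[i,4]>6]
print(com(c,(235,330,240,310),20,35)); print(com(s,(262,300,165,205),20,35))
E
```

```text
time: 12.45
tool_pos: [492.5, -18.7, 176.6]
tcp_rot: [-3.14, -0.0, 1.572]
contact_force: [0.1, -0.1, 0.1]
grip_width: 36.7
time: 12.82
tool_pos: [493.4, -18.5, 177.4]
tcp_rot: [3.141, 0.0, 1.573]
contact_force: [2.0, -0.6, -0.8]
grip_width: 18.8
[ 2.09438563 -0.34547474 -0.59291081] [493.36625783 -18.49123644 177.38624971] 18.391597640244385
[([24, 25, 41, 25, 833], array([279., 277.]))]
[([18, 0, 17, 4, 19], array([287.4, 166.6])), ([4, 3, 13, 4, 24], array([272.4, 169.8])), ([16, 19, 7, 7, 38], array([281. , 187.1]))]
```

```bash
python3 - <<'E'
from chain import *
off=np.array([-.3,-13.7]); prev=np.array([-18.5,177.4])
L=(2,.7)
for yb,zb in [(-20,143),(-14,132),(-10,120),(-8,110),(-7,100),(-7,92),(-7,86),(-7,80),(-7,76),(-7,72),(-7,68)]:
    s,(b,k)=from_bar(yb,zb,-86,L); L=s; t=k-off
    alt=[ (from_knob(*k,P,s)[0].round(2),from_knob(*k,P,s)[1][0].round(1)) for P in (-84,-89)]
    print((yb,zb),s.round(2),'tcp',t.round(1),'d',(t-prev).round(1),alt); prev=t
E
```

```text
(-20, 143) [1.93 0.65] tcp [-15.7 174.2] d [ 2.8 -3.2] [(array([1.83, 0.64]), array([-20., 143.])), (array([2.12, 0.66]), array([-19.8, 143. ]))]
(-14, 132) [1.88 0.48] tcp [ -6.9 162.4] d [  8.8 -11.9] [(array([1.78, 0.48]), array([-14., 132.])), (array([2.05, 0.49]), array([-13.9, 132. ]))]
(-10, 120) [1.83 0.32] tcp [ -0.2 149. ] d [  6.6 -13.3] [(array([1.73, 0.32]), array([-10., 120.])), (array([1.98, 0.32]), array([-10., 120.]))]
(-8, 110) [1.8  0.19] tcp [  3.6 137.7] d [  3.9 -11.3] [(array([1.7 , 0.19]), array([ -8., 110.])), (array([1.95, 0.19]), array([ -8., 110.]))]
(-7, 100) [1.79 0.06] tcp [  6.3 126.1] d [  2.7 -11.5] [(array([1.69, 0.06]), array([ -7., 100.])), (array([1.94, 0.06]), array([ -7., 100.]))]
(-7, 92) [ 1.78 -0.04] tcp [  7.5 116.8] d [ 1.2 -9.4] [(array([ 1.68, -0.04]), array([-7., 92.])), (array([ 1.93, -0.04]), array([-7., 92.]))]
(-7, 86) [ 1.8  -0.11] tcp [  8.3 109.7] d [ 0.8 -7.1] [(array([ 1.7 , -0.11]), array([-7., 86.])), (array([ 1.95, -0.11]), array([-7., 86.]))]
(-7, 80) [ 1.85 -0.19] tcp [  9.  102.5] d [ 0.7 -7.2] [(array([ 1.75, -0.19]), array([-7., 80.])), (array([ 2.  , -0.19]), array([-7., 80.]))]
(-7, 76) [ 1.89 -0.24] tcp [ 9.4 97.7] d [ 0.4 -4.8] [(array([ 1.79, -0.24]), array([-7., 76.])), (array([ 2.04, -0.23]), array([-7. , 75.9]))]
(-7, 72) [ 1.94 -0.29] tcp [ 9.8 92.9] d [ 0.4 -4.8] [(array([ 1.85, -0.29]), array([-7., 72.])), (array([ 2.09, -0.28]), array([-7. , 71.9]))]
(-7, 68) [ 2.01 -0.34] tcp [10.1 88. ] d [ 0.3 -4.8] [(array([ 1.91, -0.34]), array([-7., 68.])), (array([ 2.15, -0.33]), array([-6.9, 67.9]))]
```

```bash
python3 -m handwheel '[[[0,2.8,-3.2],[0,0,0]],[[0,4.4,-6],[0,0,0]],[[0,4.4,-6],[0,0,0]],[[0,3.4,-6.6],[0,0,0]],[[0,3.3,-6.7],[0,0,0]],[[0,2,-5.6],[0,0,0]],[[0,1.9,-5.7],[0,0,0]],[[0,1.4,-5.8],[0,0,0]],[[0,1.3,-5.7],[0,0,0]],[[0,0,0],[0,0,0]]]'
python3 - <<'E'
from h import *
c=capture("wrist"); s=capture("side"); p=get_obs()['tool_pos']; print(p,get_obs()['contact_force'])
A=c["img"][230:330,215:345]; B=s["img"][175:245,235:326]
cv2.imwrite('pics/z7.png',np.hstack([cv2.resize(A,(400,400),interpolation=2),cv2.resize(B,(400,400),interpolation=2)])[...,::-1])
print(proj(c,[493,p[1]-.3,p[2]-13.7]),proj(s,[493,p[1]-.3,p[2]-13.7]))
E
```

```text
time: 14.18
tool_pos: [493.3, 6.7, 125.6]
tcp_rot: [3.141, -0.0, 1.573]
contact_force: [1.9, 3.7, 4.2]
grip_width: 18.8
[493.31523532   6.63152705 125.86081491] [2.6641407  5.15731415 3.77473267]
[279.7806373  276.69905292] [278.6816445  195.75839341]
```

View pics/z7.png

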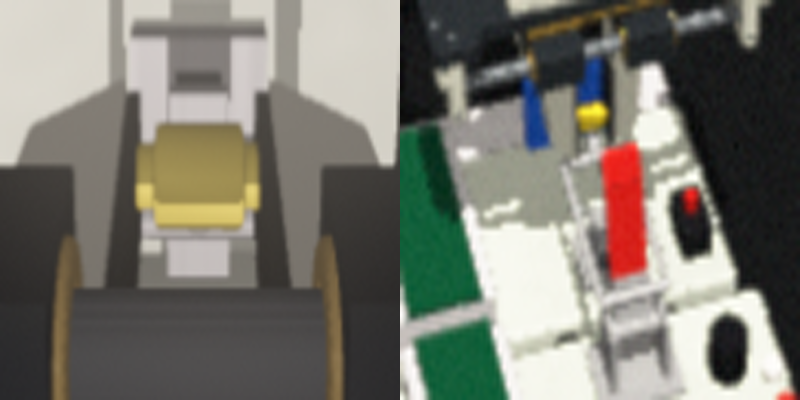

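```bash
python3 - <<'E'
from h import *
from scipy.optimize import fsolve
c=capture("wrist"); g=cv2.cvtColor(c["img"],cv2.COLOR_RGB2GRAY); print(pose(c)[:3,3].round(1))
print(list(zip(range(230,262),g[230:262,275:285].mean(1).astype(int)))); print(list(zip(range(284,303),g[284:303,272:288].mean(1).astype(int))))
for y in (-7,): print(proj(c,[493,y-3,100]),proj(c,[493,y,103]))
for r1,r2 in [(253,290),(252.5,290),(253,289.5),(248,290)]:
  print(r1,r2,fsolve(lambda q:[proj(c,[493,q[0]+15,72+q[1]])[1]-r1, proj(c,[493,q[0]+3,85+q[1]])[1]-r2],[-10,0]).round(1))
E
```

```text
[492.1  88.5 262.1]
[(230, np.int64(150)), (231, np.int64(150)), (232, np.int64(151)), (233, np.int64(151)), (234, np.int64(150)), (235, np.int64(139)), (236, np.int64(121)), (237, np.int64(110)), (238, np.int64(110)), (239, np.int64(119)), (240, np.int64(128)), (241, np.int64(128)), (242, np.int64(128)), (243, np.int64(128)), (244, np.int64(128)), (245, np.int64(128)), (246, np.int64(126)), (247, np.int64(111)), (248, np.int64(90)), (249, np.int64(85)), (250, np.int64(93)), (251, np.int64(103)), (252, np.int64(118)), (253, np.int64(175)), (254, np.int64(200)), (255, np.int64(202)), (256, np.int64(202)), (257, np.int64(201)), (258, np.int64(201)), (259, np.int64(198)), (260, np.int64(164)), (261, np.int64(119))]
[(284, np.int64(191)), (285, np.int64(184)), (286, np.int64(148)), (287, np.int64(151)), (288, np.int64(165)), (289, np.int64(164)), (290, np.int64(186)), (291, np.int64(192)), (292, np.int64(192)), (293, np.int64(192)), (294, np.int64(192)), (295, np.int64(192)), (296, np.int64(191)), (297, np.int64(191)), (298, np.int64(186)), (299, np.int64(134)), (300, np.int64(118)), (301, np.int64(117)), (302, np.int64(74))]
[279.6281745  292.04385146] [279.66681252 290.1167152 ]
253 290 [ 6.  44.5]
252.5 290 [ 7.1 46.4]
253 289.5 [ 5.1 42.6]
248 290 [15.9 61.1]
```

```bash
python3 - <<'E'
from h import *; import copy
c=capture("wrist"); c1=dict(c); T=pose(c).copy(); T[:3,3]=[492,67.4,318.7]; c1["cam_to_world"]=T
for a,b in [(196.9,252.7),(196.5,252.7),(197.3,252.7),(196.9,252.3)]: print('shelf',tri([(c1,281,a),(c,280.5,b)])[0].round(1))
for a,b in [(187.5,235.8),(187.3,236)]: print('foot',tri([(c1,281,a),(c,280.5,b)])[0].round(1))
# 3rd view w3: TCP(491.4,14.8,235.7): cam
c2=dict(c); T=pose(c).copy(); T[:3,3]=[490.3,96.8,372]; c2["cam_to_world"]=T
print('shelf3',tri([(c2,282,212.0),(c1,281,196.9),(c,280.5,252.7)]))
for h in (-11,-6,0,6,11): print(h, [ (atz(cc,281,r,72+h)[1]-15).round(1) for cc,r in ((c2,212),(c1,196.9),(c,252.7))])
E
```

```text
shelf [493.9  -2.8  65. ]
shelf [493.9  -2.   66.7]
shelf [493.9  -3.6  63.3]
shelf [493.9  -3.2  63.5]
foot [494.1  -1.7  39.1]
foot [494.1  -1.   41.2]
shelf3 (array([493.93869309,  -2.92973116,  64.7508941 ]), [array([-0. , -0.1]), array([-0.3,  0.1]), array([0.5, 0.1])])
-11 [np.float64(-19.3), np.float64(-18.9), np.float64(-19.6)]
-6 [np.float64(-17.6), np.float64(-17.5), np.float64(-17.3)]
0 [np.float64(-15.7), np.float64(-15.8), np.float64(-14.5)]
6 [np.float64(-13.7), np.float64(-14.2), np.float64(-11.8)]
11 [np.float64(-12.1), np.float64(-12.8), np.float64(-9.5)]
```

```bash
python3 -m handwheel '[[[0,0.6,-4.7],[0,0,0]],[[0,0.6,-4.7],[0,0,0]],[[0,0.4,-3.5],[0,0,0]],[[0,0.4,-3.5],[0,0,0]],[[0,0.4,-3.6],[0,0,0]],[[0,0.3,-3.6],[0,0,0]]]'; python3 -m handwheel '[[[0,0.1,-1.6],[0,0,0]],[[0,0.1,-1.6],[0,0,0]]]'
```

```text
time: 15.12
tool_pos: [493.2, 9.1, 102.1]
tcp_rot: [3.141, 0.0, 1.573]
contact_force: [5.0, 0.2, 2.5]
grip_width: 19.0
time: 15.38
tool_pos: [493.2, 9.4, 99.1]
tcp_rot: [3.141, -0.0, 1.573]
contact_force: [4.4, 0.7, 1.3]
grip_width: 18.9
```

```bash
for i in 1 2 3; do :; done; python3 -m handwheel '[[[0.3,0.1,-1.2],[0,0,0]],[[0,0.1,-1.2],[0,0,0]]]' | grep -E 'pos|force'; python3 -m handwheel '[[[0,0.1,-1.2],[0,0,0]],[[0,0.1,-1.2],[0,0,0]]]'| grep -E 'pos|force'
```

```text
tool_pos: [493.2, 9.6, 96.7]
contact_force: [3.1, 0.5, 2.1]
tool_pos: [493.2, 9.8, 94.2]
contact_force: [3.9, 0.7, 1.4]
```

```bash
python3 -m handwheel '[[[0,0.1,-1],[0,0,0]],[[0,0.1,-1],[0,0,0]]]' | grep -E 'pos|force'
```

```text
tool_pos: [493.2, 9.9, 92.2]
contact_force: [3.8, -0.2, 0.8]
```

```bash
python3 -m handwheel '[[[0,0.1,-1],[0,0,0]],[[0,0.1,-1],[0,0,0]]]' | grep -E 'pos|force'; python3 -m handwheel '[[[0,0.1,-0.8],[0,0,0]],[[0,0,0],[0,0,0]]]' | grep -E 'pos|force'
```

```text
tool_pos: [493.3, 10.0, 90.3]
contact_force: [2.3, -1.9, 1.8]
tool_pos: [493.3, 10.1, 89.7]
contact_force: [2.3, -2.9, 3.7]
```

```bash
python3 -m handwheel '[[[0,0.1,-0.8],[0,0,0]],[[0,0,0],[0,0,0]]]' | grep -E 'pos|force'
```

```text
tool_pos: [493.4, 10.2, 89.3]
contact_force: [0.7, -1.8, 8.4]
```

```bash
python3 -m handwheel '[[[0,0,1],[0,0,0]],[[0,-1,0.8],[0,0,0]],[[0,-1,0],[0,0,0]],[[0,-1,0.1],[0,0,0]]]' | grep -E 'pos|force';  python3 -m handwheel '[[[0,-1,0],[0,0,0]],[[0,-1,0.1],[0,0,0]],[[0,-1,0],[0,0,0]]]' | grep -E 'pos|force'
```

```text
tool_pos: [493.2, 8.4, 90.3]
contact_force: [2.7, 4.0, 0.5]
tool_pos: [493.2, 5.4, 90.4]
contact_force: [3.8, 4.0, -0.9]
```

```bash
python3 -m handwheel '[[[0,-1,0.1],[0,0,0]],[[0,-1,0.1],[0,0,0]],[[0,-1,0.1],[0,0,0]]]' | grep -E 'pos|force';  python3 -m handwheel '[[[0,-1,0.1],[0,0,0]],[[0,-1,0.1],[0,0,0]]]' | grep -E 'pos|force'
```

```text
tool_pos: [493.2, 2.3, 90.7]
contact_force: [4.2, 4.0, 0.1]
tool_pos: [493.2, 0.3, 90.9]
contact_force: [4.7, 4.0, 0.5]
```

```bash
python3 -m handwheel '[[[0,-1,0.1],[0,0,0]],[[0,-1,0.1],[0,0,0]]]' | grep -E 'pos|force';  python3 -m handwheel '[[[0,-0.7,0.1],[0,0,0]],[[0,0,0],[0,0,0]]]' | grep -E 'pos|force'
```

```text
tool_pos: [493.2, -1.7, 91.1]
contact_force: [5.8, 4.6, 0.9]
tool_pos: [493.2, -2.5, 91.2]
contact_force: [4.6, 3.5, 0.2]
```

```bash
python3 -m handwheel '[[[0,-0.8,0.1],[0,0,0]],[[0,-0.8,0.1],[0,0,0]]]' | grep -E 'pos|force';  python3 -m handwheel '[[[0,-0.7,0.1],[0,0,0]],[[0,0,0],[0,0,0]]]' | grep -E 'pos|force'
```

```text
tool_pos: [493.2, -3.2, 91.3]
contact_force: [4.6, 9.9, 0.1]
tool_pos: [493.2, -3.5, 91.4]
contact_force: [4.8, 9.6, -0.0]
```

```bash
python3 -m handwheel '[[[0,0.5,1],[0,0,0]],[[0,0,1],[0,0,0]],[[0,0,0],[0,0,0]]]' | grep -E 'pos|force';  python3 -m handwheel '[[[0,0,0.8],[0,0,0]],[[0,0,0],[0,0,0]]]' | grep -E 'pos|force'
```

```text
tool_pos: [493.2, -3.5, 93.2]
contact_force: [4.5, 7.0, -2.2]
tool_pos: [493.1, -3.6, 93.7]
contact_force: [5.5, 6.8, -6.0]
```

```bash
python3 -m handwheel '[[[0,0,-1.2],[0,0,0]],[[0,0,-0.8],[0,0,0]],[[0,0,0],[0,0,0]]]' | grep -E 'time|pos|force';  python3 -m handwheel '[[[0,0,0],[0,0,0]],[[0,0,0],[0,0,0]],[[0,0,0],[0,0,0]],[[0,0,15],[0,0,0]],[[0,0,30],[0,0,0]],[[0,0,40],[0,0,0]],[[0,0,40],[0,0,0]],[[0,0,0],[0,0,0]]]' 0.6
python3 - <<'E'
from h import *
c=capture("wrist"); s=capture("side")
A=c["img"][150:330,190:370]; B=s["img"][175:245,240:330]
cv2.imwrite('pics/z8.png',np.hstack([cv2.resize(A,(400,400),interpolation=2),cv2.resize(B,(400,400),interpolation=2)])[...,::-1])
E
```

```text
time: 20.38
tool_pos: [493.2, -3.6, 92.5]
contact_force: [3.5, 6.6, 1.4]
time: 21.38
tool_pos: [494.8, -5.6, 221.2]
tcp_rot: [3.135, 0.002, 1.573]
contact_force: [0.1, 0.5, -0.9]
grip_width: 36.9
```

View pics/z8.png

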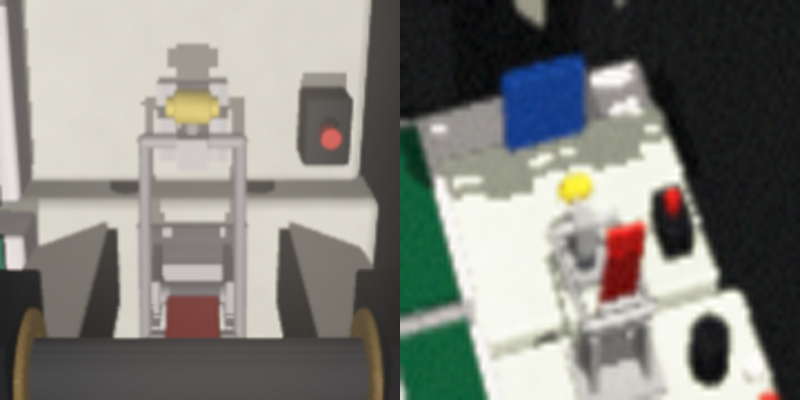

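```bash
python3 - <<'E'
from h import *; from chain import *
s=capture("side"); w=capture("wrist")
hs=cv2.cvtColor(s["img"],cv2.COLOR_RGB2HSV); m=((hs[...,1]>150)&((hs[...,0]<8)|(hs[...,0]>172))&(hs[...,2]>60)).astype(np.uint8); m[:, :278]=0;m[:,302:]=0;m[:205]=0;m[240:]=0
n,l,st,ce=cv2.connectedComponentsWithStats(m); print(st[1:].tolist())
for P in (-84,-86,-88):
    q,(b,k)=from_knob(-3.6-.3,92.5-13.7,P,(1.3,-.2)); print(P,'L,th',q.round(2),'bar',b.round(1))
    for L in (1.1,1.25,1.4,1.55):
        u=np.array([-np.cos(L),np.sin(L)]);nn=np.array([np.sin(L),np.cos(L)])
        print('  ',L,'tip face',proj(s,[493,*(np.array([P,75])+85*u+6*nn)]).round(1),'backtip',proj(s,[493,*(np.array([P,75])+85*u+1*nn)]).round(1))
E
```

```text
[[299, 208, 3, 5, 13], [286, 214, 9, 13, 87]]
-84 L,th [ 1.07 -0.24] bar [-20.   70.8]
   1.1 tip face [292.9 218.7] backtip [293.4 220.8]
   1.25 tip face [291.4 213.9] backtip [292.  215.8]
   1.4 tip face [289.8 209.5] backtip [290.4 211.2]
   1.55 tip face [288.3 205.7] backtip [288.9 207.2]
-86 L,th [ 1.21 -0.26] bar [-20.2  71.1]
   1.1 tip face [293.1 219.3] backtip [293.7 221.4]
   1.25 tip face [291.6 214.5] backtip [292.2 216.4]
   1.4 tip face [290.1 210.1] backtip [290.7 211.8]
   1.55 tip face [288.5 206.3] backtip [289.1 207.8]
-88 L,th [ 1.34 -0.27] bar [-20.3  71.3]
   1.1 tip face [293.4 220. ] backtip [293.9 222. ]
   1.25 tip face [291.9 215.1] backtip [292.5 217. ]
   1.4 tip face [290.3 210.7] backtip [290.9 212.4]
   1.55 tip face [288.8 206.9] backtip [289.4 208.4]
```

```bash
python3 -m handwheel '[[[0,-25,0],[0,0,0]],[[0,-25,0],[0,0,0]],[[0,-24,-10],[0,0,0]],[[0,0,-25],[0,0,0]],[[0,0,-24],[0,0,0]],[[0,0,0],[0,0,0]]]' 1
python3 - <<'E'
import numpy as np
P=-86;prev=None
for L in np.arange(1.35,-0.06,-.1):
    u=np.array([-np.cos(L),np.sin(L)]);n=np.array([np.sin(L),np.cos(L)])
    c=np.array([P,75])+60*u+6*n+[9.5,22]; print(round(L,2),c.round(1),None if prev is None else (c-prev).round(1)); prev=c
E
```

```text
time: 22.32
tool_pos: [491.6, -78.7, 156.2]
tcp_rot: [-3.136, -0.002, 1.573]
contact_force: [-0.1, 0.0, 0.1]
grip_width: 0.2
1.35 [-83.8 156.9] None
1.25 [-89.7 155.8] [-5.9 -1. ]
1.15 [-95.5 154.2] [-5.8 -1.6]
1.05 [-101.1  152. ] [-5.6 -2.2]
0.95 [-106.5  149.3] [-5.4 -2.7]
0.85 [-111.6  146. ] [-5.1 -3.3]
0.75 [-116.3  142.3] [-4.7 -3.7]
0.65 [-120.6  138.1] [-4.3 -4.2]
0.55 [-124.5  133.5] [-3.9 -4.6]
0.45 [-127.9  128.5] [-3.4 -5. ]
0.35 [-130.8  123.2] [-2.9 -5.3]
0.25 [-133.2  117.7] [-2.3 -5.6]
0.15 [-134.9  111.9] [-1.8 -5.8]
0.05 [-136.1  106. ] [-1.2 -5.9]
-0.05 [-136.7  100. ] [-0.6 -6. ]
```

```bash
python3 -m handwheel '[[[0.5,-4,0],[0,0,0]],[[0.5,-4,-0.3],[0,0,0]],[[0,-3,-0.3],[0,0,0]],[[0,-3,-0.8],[0,0,0]],[[0,-3,-0.8],[0,0,0]]]'|grep -E 'pos|force'; python3 -m handwheel '[[[0,-3,-1],[0,0,0]],[[0,-2.8,-1.1],[0,0,0]]]'|grep -E 'pos|force'; python3 -m handwheel '[[[0,-2.7,-1.3],[0,0,0]],[[0,-2.7,-1.4],[0,0,0]]]'|grep -E 'time|pos|force'
```

```text
tool_pos: [494.6, -95.9, 156.6]
contact_force: [1.5, 4.4, -0.8]
tool_pos: [494.5, -101.6, 154.3]
contact_force: [2.3, 5.2, -0.2]
time: 23.45
tool_pos: [494.4, -106.9, 151.6]
contact_force: [0.9, 5.5, 0.8]
```

```bash
python3 -m handwheel '[[[0,-2.6,-1.8],[0,0,0]],[[0,-2.5,-1.9],[0,0,0]],[[0,-2.4,-2.2],[0,0,0]],[[0,-2.3,-2.2],[0,0,0]]]'|grep -E 'pos|force'; python3 -m handwheel '[[[0,-2.2,-2.2],[0,0,0]],[[0,-2.1,-2.2],[0,0,0]],[[0,-2,-2.3],[0,0,0]]]'|grep -E 'pos|force'; python3 -m handwheel '[[[0,-1.9,-2.4],[0,0,0]],[[0,-1.8,-2.4],[0,0,0]],[[0,-1.7,-2.5],[0,0,0]]]'|grep -E 'time|pos|force'
```

```text
tool_pos: [494.5, -116.9, 143.7]
contact_force: [0.8, 5.5, 2.2]
tool_pos: [494.4, -123.6, 136.8]
contact_force: [0.9, 4.7, 2.1]
time: 24.7
tool_pos: [494.2, -129.2, 129.3]
contact_force: [-0.2, 1.6, 1.3]
```

```bash
python3 -m handwheel '[[[0,-1.5,-2.6],[0,0,0]],[[0,-1.4,-2.7],[0,0,0]]]'|grep -E 'pos|force'; python3 -m handwheel '[[[0,-1.2,-2.8],[0,0,0]],[[0,-1.1,-2.8],[0,0,0]]]'|grep -E 'pos|force'
```

```text
tool_pos: [494.2, -132.0, 124.0]
contact_force: [0.3, 0.7, 1.7]
tool_pos: [494.2, -134.3, 118.4]
contact_force: [-0.4, 0.5, 1.6]
```

```bash
python3 - <<'E'
from h import *
c=capture("wrist"); s=capture("side"); t=capture("top"); print(get_obs()['contact_force'])
A=c["img"][40:260,190:370]; B=s["img"][175:265,240:345]
cv2.imwrite('pics/z9.png',np.hstack([cv2.resize(A,(400,490),interpolation=2),cv2.resize(B,(400,490),interpolation=2)])[...,::-1])
E
```

```text
[-0.15141022  0.76101058 -0.27691064]
```

View pics/z9.png

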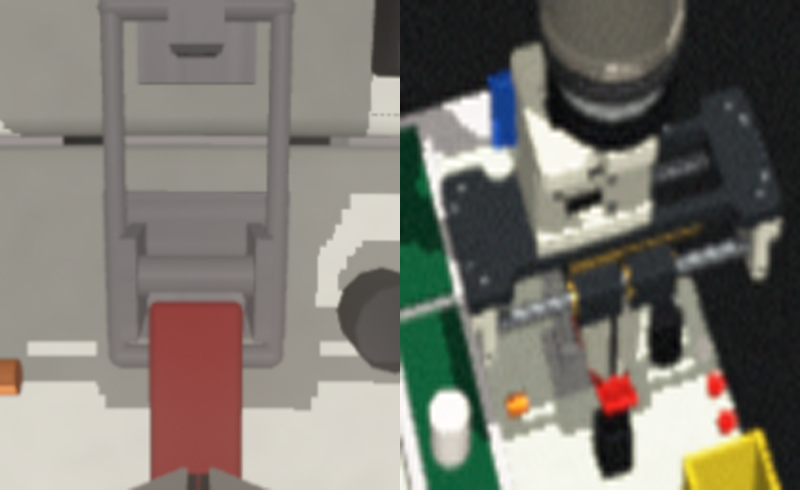

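```bash
python3 -m handwheel '[[[0,-1,-3],[0,0,0]],[[0,-0.5,-3],[0,0,0]]]'|grep -E 'pos|force'; python3 -m handwheel '[[[0,-0.5,-3],[0,0,0]],[[0,0,-2],[0,0,0]],[[0,0,-1.5],[0,0,0]]]'|grep -E 'pos|force'; python3 -m handwheel '[[[0,0,-1],[0,0,0]],[[0,0,-1],[0,0,0]]]'|grep -E 'time|pos|force'
```

```text
tool_pos: [494.3, -135.6, 112.5]
contact_force: [-0.3, 0.4, 0.2]
tool_pos: [494.3, -136.0, 106.0]
contact_force: [0.0, 0.8, 0.2]
time: 26.22
tool_pos: [494.4, -136.0, 104.1]
contact_force: [-0.5, -0.3, 0.6]
```

```bash
python3 -m handwheel '[[[0,0,-1],[0,0,0]],[[0,0,0],[0,0,0]]]'|grep -E 'time|pos|force';python3 -m handwheel '[[[0,0,-0.8],[0,0,0]],[[0,0,0],[0,0,0]]]'|grep -E 'time|pos|force'; python3 -m handwheel '[[[0,0,-0.6],[0,0,0]],[[0,0,0],[0,0,0]]]'|grep -E 'time|pos|force'
```

```text
time: 26.48
tool_pos: [494.4, -136.0, 103.6]
contact_force: [-0.7, 0.8, 4.4]
time: 26.72
tool_pos: [494.4, -136.1, 103.5]
contact_force: [-3.7, 2.1, 11.5]
time: 26.98
tool_pos: [494.4, -136.1, 103.4]
contact_force: [-5.2, 2.5, 14.7]
```

```bash
python3 -m handwheel '[[[0,0,6],[0,0,0]],[[0,0,30],[0,0,0]],[[0,0,50],[0,0,0]],[[0,30,40],[0,0,0]],[[0,40,0],[0,0,0]],[[0,40,0],[0,0,0]],[[0,0,0],[0,0,0]]]'
python3 - <<'E'
from h import *
c=capture("wrist"); s=capture("side")
A=c["img"][130:310,190:370]; B=s["img"][175:265,240:345]
cv2.imwrite('pics/z10.png',np.hstack([cv2.resize(A,(400,490),interpolation=2),cv2.resize(B,(400,490),interpolation=2)])[...,::-1])
E
```

```text
time: 27.85
tool_pos: [494.1, -24.0, 227.9]
tcp_rot: [3.141, -0.0, 1.576]
contact_force: [0.4, -0.2, -0.3]
grip_width: 0.5
```

```bash
python3 - <<'E'
from h import *
c=capture("wrist"); s=capture("side"); t=capture("top")
def com(c,box,h0,h1,wrap=False,smin=120):
    x0,x1,y0,y1=box; hs=cv2.cvtColor(c["img"],cv2.COLOR_RGB2HSV)[y0:y1,x0:x1]
    H=(hs[...,0]<8)|(hs[...,0]>172) if wrap else (hs[...,0]>=h0)&(hs[...,0]<=h1)
    n,l,st,ce=cv2.connectedComponentsWithStats((H&(hs[...,1]>smin)&(hs[...,2]>60)).astype(np.uint8)); return [((st[i,:2]+[x0,y0]).tolist(),st[i,2:].tolist(),(ce[i]+[x0,y0]).round(1).tolist()) for i in range(1,n) if st[i,4]>6]
kw=com(c,(240,330,150,260),20,35); ks=com(s,(260,305,180,225),20,35); print('knob',kw,ks)
print('red side',com(s,(270,320,195,270),0,0,True)); print('red top',com(t,(270,345,205,245),0,0,True)); print('red wrist',com(c,(230,340,180,340),0,0,True))
P=-86
for L in (0,.1,.2): 
    u=np.array([-np.cos(L),np.sin(L)]);n=np.array([np.sin(L),np.cos(L)])
    for r in (25,85): print(L,r,'side',proj(s,[493,*(np.array([P,75])+r*u+6*n)]).round(1),'top',proj(t,[493,*(np.array([P,75])+r*u+6*n)]).round(1))
if kw and ks: print(tri([(c,*kw[0][2]),(s,*ks[0][2])]))
g=cv2.cvtColor(c["img"],cv2.COLOR_RGB2GRAY); print(list(zip(range(200,290),g[200:290,225:240].mean(1).astype(int))))
print('expect trainer edge -54.5:',proj(c,[465,-54.5,45]))
print(g[150:260,276:286].mean(1).astype(int).tolist()); print(pose(c)[:3,3])
E
```

```text
knob [] [([276, 206], [8, 6, 34], [279.6, 208.4])]
red side [([300, 209], [4, 5, 19], [301.4, 211.1]), ([285, 232], [17, 26, 233], [293.1, 244.2])]
red top [([319, 222], [24, 8, 167], [330.4, 225.2])]
red wrist [([336, 188], [4, 10, 30], [337.8, 192.5]), ([278, 269], [3, 33, 70], [278.6, 286.5]), ([278, 333], [3, 6, 16], [278.9, 335.5])]
0 25 side [292.  237.2] top [322.6 224.7]
0 85 side [299.3 255.7] top [344.  224.8]
0.1 25 side [291.9 236.4] top [322.4 224.5]
0.1 85 side [299.3 253.1] top [344.  224.3]
0.2 25 side [291.8 235.4] top [322.1 224.4]
0.2 85 side [299.1 250.3] top [343.7 223.8]
[(200, np.int64(217)), (201, np.int64(217)), (202, np.int64(218)), (203, np.int64(217)), (204, np.int64(217)), (205, np.int64(217)), (206, np.int64(217)), (207, np.int64(217)), (208, np.int64(217)), (209, np.int64(217)), (210, np.int64(214)), (211, np.int64(209)), (212, np.int64(202)), (213, np.int64(175)), (214, np.int64(130)), (215, np.int64(125)), (216, np.int64(130)), (217, np.int64(147)), (218, np.int64(167)), (219, np.int64(180)), (220, np.int64(189)), (221, np.int64(197)), (222, np.int64(
[... 1402 characters left out ...]
87, np.int64(48)), (288, np.int64(48)), (289, np.int64(47))]
expect trainer edge -54.5: [249.80797586 218.13206285]
[214, 214, 213, 196, 159, 152, 151, 151, 151, 151, 151, 151, 151, 151, 152, 152, 152, 147, 132, 125, 132, 133, 133, 133, 131, 130, 137, 149, 160, 170, 178, 186, 193, 200, 205, 205, 202, 197, 190, 180, 165, 143, 147, 182, 199, 202, 202, 202, 202, 203, 203, 204, 204, 204, 204, 205, 206, 210, 213, 213, 211, 206, 196, 169, 133, 129, 132, 143, 162, 178, 188, 196, 204, 211, 215, 215, 215, 213, 190, 147, 150, 185, 200, 199, 174, 136, 130, 128, 127, 126, 127, 126, 127, 127, 127, 126, 124, 125, 125, 125, 124, 123, 109, 90, 83, 83, 84, 85, 86, 86]
[493.16394083  55.8246685  363.94725358]
```

```bash
python3 - <<'E'
from h import *
c=capture("wrist"); s=capture("side"); im=c["img"]
print('mod edge',atz(c,232,213.2,45)[1],'foot out',[atz(c,281,r,48)[1].round(1) for r in (167,168,169)])
print([ (r,im[r,276:286].mean(0).astype(int).tolist()) for r in range(166,240,3)])
ks=(279.8,208.6); o,d=ray(s,*ks); q=o+d*(493-o[0])/d[0]; print('knob side @z',[(o+d*(z-o[2])/d[2]).round(1).tolist() for z in (74,78,82,86)])
print('expected knob px wrist',proj(c,[493,-12,82]),'bar',proj(c,[493,-25,69.5]),'lip end/top',proj(c,[493,-22,79]),'post back', proj(c,[493,-33,79]))
E
```

```text
mod edge -50.109861230044665 foot out [np.float64(-3.5), np.float64(-4.4), np.float64(-5.4)]
[(166, [151, 147, 138]), (169, [137, 131, 127]), (172, [138, 132, 128]), (175, [152, 137, 95]), (178, [190, 172, 105]), (181, [215, 196, 120]), (184, [228, 209, 129]), (187, [212, 193, 117]), (190, [149, 142, 134]), (193, [204, 197, 195]), (196, [206, 200, 198]), (199, [208, 202, 200]), (202, [208, 202, 200]), (205, [210, 204, 201]), (208, [217, 213, 203]), (211, [203, 199, 189]), (214, [135, 130, 122]), (217, [161, 157, 148]), (220, [198, 194, 184]), (223, [218, 214, 204]), (226, [217, 213, 203]), (229, [146, 140, 136]), (232, [206, 199, 197]), (235, [142, 136, 133]), (238, [131, 126, 123])]
knob side @z [[492.9, -2.5, 74.0], [491.9, -6.3, 78.0], [490.9, -10.0, 82.0], [489.9, -13.8, 86.0]]
expected knob px wrist [278.09853182 184.24828159] bar [278.11124241 195.17530337] lip end/top [278.09644682 194.70581452] post back [278.08830519 206.84285151]
```

```bash
python3 - <<'E'
from plant import *
o=get_obs(); print(o['time'],o['contact_force']); print(bot.close_job())
E
```

```text
28.2 [ 0.2907632  -0.24897841  0.40256625]
the job is handed in; nothing more can be done
None
```

I pushed the module against its bumpers, hooked the bar under the keeper's lip, pressed the lever flat and let go. I handed the job in at 28.2 s with the arm clear and the force on the tool about 0.

**On the way**
- **Module:** the push force rose to about 11 N at the bumpers.
- **Keeper:** it turned out to be about 6 mm lower than mid height. I felt this as 8 N when the bar touched the shelf.
- **Hooking:** I felt the post with about 6 N on it, and the lip with about 6 N when I lifted the bar to check it was hooked.
- **Lever:** it took about 6 N at most to swing it over, and about 15 N for the last press against its stop.

**Last checks**
- **Lever:** it lies flat. I met its upper face at about 81.5 mm, and the side camera agrees.
- **Module:** the wrist camera shows it drawn in about 5 to 6 mm.
- **Loop:** the yellow knob is within about 2 pixels of where a latched loop puts it.

**Checks that failed or disagreed**
- The knob slipped about 4 mm in the fingers on the first lift, when I pulled past the loop's reach. I gripped it again.
- The last stretch of the lever, below about 0.45 rad, met almost no force. It seems to have gone over centre earlier than described.
- I had used up the picture limit, so the final state was checked only by pixel measurements. I could not measure the latch's pull on the keeper or check the workpieces and bench items.

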